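# Fetch the nut driver from the drawer and stand it in the tool cup

### The job

Pull the top drawer of the bench cabinet open by its handle and take out the nut driver, the one with the thick eight-sided handle. Lay it in the sloping rest with its shaft tip down against the stop and let go, then take it again with a grip that lets you stand it handle up in the tall narrow cup, lowering it to the bottom before you let go. Keep the cup standing, leave the wrench in the drawer and the other things on the bench where they are; the drawer may stay open.

Things in the scene. Friction and masses are not known exactly. Their poses are not given: they have to be found in the camera images.
- cabinet_drawer0 (a joint): Slide of the top one of two drawers in a fixed white bench cabinet (290 deep, 280 wide, 144 high, aluminium fronts, bare flat top). In m: 0 shut, grows as it is pulled out, stops at 0.205; starts 0 to 15 mm ajar; 1 to 3 N of drag. The drawer is 46 deep, inside 245 long x 238 wide, walls 6; its inside begins 56 behind the handle bar, its inner floor is 82 above the bench.
- cabinet_drawer0_handle (a point): Middle of the top drawer's steel bar handle (round, 11 diameter, 120 long, level, across the travel, stubs 51 either side), 35 in front of the drawer front, 38 below the cabinet's top, 106 above the bench. Moves with the drawer. Its x points straight into the cabinet (pull along -x), y along the bar, z up. The lower drawer's like handle is 60 below.
- driver: Nut driver, 160 long, about 0.11 kg: black eight-sided handle 95 long, 24 across flats; steel shaft 65 long, 10 diameter, dark end 13 wide. Origin on its axis at mid-length; x runs along it from shaft tip to handle's end. Balance point 10 from origin toward +x. Starts lying in the top drawer, handle to the rear, a flat up, axis 12 above the floor; unseen while the drawer is shut.
- driver_tip (a point): Centre of the free end of the driver's shaft, 80 before its origin along its x; axes as the driver's.
- wrench: Bystander: flat steel wrench 180 long x 38 wide x 8 high, loose in the same drawer, to the left (+y of the handle) of the driver. Origin: centre of its underside; x along it.
- rest: Fixed sloping tool rest: dark base plate 160 (x) x 80 (y) x 8 on the bench, carrying two aluminium V-shaped saddles, one above the other along a 45 degree slope, and a stop plate at the foot; it rises toward its own +x, up to 105 high. Origin: centre of its underside.
- rest_foot (a point): Where the driver's tip belongs: the stop plate's face, 50 before the rest's origin (-x), 30 above the bench. x points up the slope (45 deg) along the axis of a driver lying in the rest, y as the rest's, z square out of the slope. Along x the lower saddle spans 12 to 28 (31 wide at its top), the upper 74 to 100 (45 wide, its top 6 above the axis); beyond 100 the handle stands free.
- cup: Tall narrow steel cup, loose, 0.35 kg: outside diameter 54, inside 48, 85 high, floor 6 thick. Origin: centre of its underside, z up.
- cup_floor (a point): Centre of the cup's inner floor, 6 above the cup's underside.
- dish: Bystander: wide shallow steel dish, 100 diameter, 35 high, loose; it and the cup may swap places. Origin: centre of its underside.
- fitting: Bystander: small brass and steel tee fitting, 50 x 40 x 26 high, loose. Origin: centre of its underside.
- gauge: Bystander: round pressure gauge lying face up, 60 diameter, 32 high, with a short brass stem to its -x, loose. Origin: centre of the underside of its case.
- pliers: Bystander: red-handled pliers lying flat, 180 long, 64 wide, 14 high, loose. Origin: centre of its underside.
- regulator: Bystander, fixed: gas regulator with a black knob on a white plate 110 x 90, 108 high. Origin: centre of its underside.
Things that resemble listed ones, but are neither listed nor needed, are in the scene too. Leave any brown or purple look-alike of the rest alone. Leave any orange or red look-alike of the cup alone.

How it is judged (in metres and radians):
On the way, in this order (a step that is already met when the one before it is completed fails the run):
1. the top drawer is pulled open, at least 100 mm (value of joint cabinet_drawer0 above 0.1 m), for 0.1 s.
2. the driver lies in the sloping rest, tip within 20 mm of the stop, along the slope within 9 degrees, let go and still (distance between driver_tip and rest_foot below 0.02 m and angle between the x axis of driver and the x axis of rest_foot, either way round below 0.16 rad and contact force between the fingers and driver below 0.05 N and linear speed of driver below 0.02 m/s), for 0.2 s.
3. the driver is lowered into the cup, still held: tip within 25 mm of the cup's inner floor (z of driver_tip in the frame of cup_floor between -0.01 and 0.025 m and horizontal distance between driver_tip and cup_floor below 0.024 m and contact force between the fingers and driver above 0.5 N), for 0.05 s.
At the end, for the whole second after the job is handed in: The nut driver stands handle up in the tall narrow cup, released and still: tip within 25 mm of the cup's inner floor and inside the cup, leaning at most 26 degrees (0.45 rad); the cup stands upright (within 0.1 rad); the wrench lies in the top drawer. The drawer may be open or shut (z of driver_tip in the frame of cup_floor between -0.01 and 0.025 m and horizontal distance between driver_tip and cup_floor below 0.024 m and angle between driver's own x axis and vertical below 0.45 rad and angle between cup's own z axis and vertical below 0.1 rad and linear speed of driver below 0.02 m/s and contact force between the fingers and driver below 0.05 N and x of wrench in the frame of cabinet_drawer0_handle between 0.035 and 0.31 m and z of wrench in the frame of cabinet_drawer0_handle between -0.04 and 0 m); the robot touches nothing.
It fails at once if the dish, fitting, gauge or pliers is shifted by more than 40 mm (distance of any of dish, fitting, gauge, pliers from where it was at the start of the episode above 0.04 m).
It fails at once if the cup is tipped by more than 0.5 rad (angle between cup's own z axis and vertical above 0.5 rad).
It also fails if it takes over 64 s, if anything falls off the work surface, if the arm or the gripper's body presses on something with over 40 N, if the wrist force passes 120 N, or if a joint passes its speed limit or range.

### The arm

A 6-joint arm with a two-finger parallel gripper is mounted at the origin on the work surface. World frame = base frame: x ahead of the robot, y to its left, z up, the work surface at z = 0. Lengths are in m, angles in degrees, forces in N, time in s.
With the tool pointing down it reaches from about 0.3 to 0.75 m from the base axis. Payload 8.5 kg.
Tool frame: the origin (TCP) lies midway between the tips of the shut fingers; the grasp point (between the pads) lies 19 mm behind it (env.grasp_offset is the distance from the TCP to the grasp point, in m); z points along the fingers, y is the line along which they close (so a half turn about z gives the same grasp; the last joint's range is limited). The gripper opens to 85 mm and grips with 20 to 120 N. Pads are 22 mm wide; open, the fingers measure 114 mm over their backs; the gripper's body (76 mm by 85 mm) begins 54 mm behind the grasp point. The pads swing forward as they close: fully open they stand 13 mm farther back than shut.
Start: joints at [51.664, 21.807, 74.336, -0, 83.858, -12.336], TCP at [0.241, 0.494, 0.231] pointing down, gripper open.
Joint ranges: [-178.18, 178.18], [-50.72, 133.34], [12.68, 142.11], [-81.47, 261.47], [9.98, 163.14], [-165.26, 165.26]. Speed limits (degrees/s): [136.94, 136.94, 180, 180, 180, 180].

### API

Orientations are given as a 3x3 rotation matrix whose columns are the frame's x, y, z axes.
In Python, from rig import env gives the robot as it stands.
- The arm moves only by the tool servo_tool, never from a script. Its argument "deltas" is text: rows parted by semicolons, each of 7 numbers parted by spaces: the opening, from 0 (shut) to 1 (fully open), then the shift along the tool's x, y, z in mm, then the turn, a rotation vector about the tool's x, y, z in rad. A call has 1 to 8 rows; each row shifts and turns the commanded pose from where the row before left it, along the tool's axes as they then stand; what a row does not reach is not made up. A row lasts 1/12 s, in which the tool goes at most 41.7 mm and 7.16 degrees, less where a joint would pass 70% of its speed; a pose out of reach is approached as far as the arm can. A call is refused whole if a number of a shift passes 41.7 or a number of a turn 0.125, either way. A call with a gripper value outside its range is refused whole. The fingers move at their own pace and stop on an object; "newtons" is the grip in N (left out, the last holds). Time passes only in rows, so rows that do not move let the fingers close. It gives the time, the measured TCP pose, the force, the opening and the grip force at its end, in the units of the state.
- env.observe(): the state, without advancing time (a new reading comes with each control period).
- env.get_image(name): name is "side" or "top"; returns a dict with "img" (384x512x3 uint8, red, green, blue), "depth" (384x512 float32, m along the optical axis (not along the pixel's ray), 0 where there is no reading), "camera_matrix" (3x3 intrinsics, pixels), "world_to_cam" (4x4, takes a point from world to camera coordinates). Camera axes: x right, y down, z forward; pixel columns grow to the right and rows downward; lengths in m; the calibration is good to about 2 mm. A picture is of the moment at which its call begins.
- env.close_job(): hands the job in; it is judged then, once.
Trained networks look in a picture, given as the dict that the camera call returned (one of the last four; its "shot" number tells which), for a name from the list of things; names that differ only in an ending like _2 or _b are one class to them, and where a whole thing is asked for, a point or a joint stands for the part that bears it (a point fixed in the world has none). Each returns a list of dicts, best first, with "conf" (0 to 1); they miss things now and then, are a little off and sometimes report something else, mostly with a low value. They report only what shows in the picture. A call takes as long as a camera call. They do not tell look-alikes from the thing itself.
- env.spot_in(name, picture): "bbox" ([centre column, centre row, width, height] in pixels, round what is visible of it).
- env.spot_point(name, picture): "uv" ([column, row] in pixels: a listed point, or the origin of a listed thing).
The state is a dict: "time_s": time; "q": joint angles; "qvel": joint speeds; "joint_efforts": joint torques, N m; "position": TCP position; "tool_rot": TCP orientation; "ft_force": force on the tool from outside, world axes, zero at the start; "wrist_torque": the same for the moment, N m; "grip_width": finger opening in m; "gripper_force": force on a finger pad.
Only numpy, scipy, OpenCV 4.12 (cv2) and the standard library are available. Lean on these libraries where they do the work, as an engineer would, in place of code of your own. Each camera call takes 0.05 s, during which the arm holds its last target. There are 200 camera calls.

## Working session

There is one attempt and no reset: what is moved stays moved. The work goes in short steps, Python scripts to look and compute and a tool call to move; the robot and the scene stay as the last step left them, time stands still between calls to the robot, and variables do not carry over. Pictures are saved under pics/ and viewed, at most 10 in all, crops included, and the job is handed in when it is done.

Besides the shell and the picture viewer there is one more tool, called after "Emit:" in YAML: its name, and indented under it one key for each argument. servo_tool: Moves the arm, as the interface text tells. Its arguments: {"type":"object","properties":{"deltas":{"type":"string"},"newtons":{"type":"number"}},"required":["deltas"]}

```bash
mkdir -p pics; ls
cat > h.py <<'E'
import numpy as np, cv2
from rig import env
def ray(pic,uv):
    K=pic["camera_matrix"];T=pic["world_to_cam"];R=T[:3,:3];c=-R.T@T[:3,3]
    d=R.T@np.linalg.solve(K,[uv[0],uv[1],1.]);return c,d
def atz(pic,uv,z):
    c,d=ray(pic,uv);return c+d*(z-c[2])/d[2]
def dep(pic,uv,r=1):
    u,v=int(round(uv[0])),int(round(uv[1]));w=pic["depth"][max(v-r,0):v+r+1,max(u-r,0):u+r+1];w=w[w>0]
    if len(w)==0:return None
    c,d=ray(pic,uv);return c+d*np.median(w)
def cloud(pic):
    D=pic["depth"];v,u=np.mgrid[:D.shape[0],:D.shape[1]]
    c,_=ray(pic,(0,0));K=pic["camera_matrix"];R=pic["world_to_cam"][:3,:3]
    d=(R.T@np.linalg.inv(K)@np.stack([u.ravel(),v.ravel(),np.ones(u.size)])).T.reshape(*D.shape,3)
    P=c+d*D[...,None];P[D==0]=np.nan;return P
def save(pic,name,crop=None,s=1):
    im=pic["img"][...,::-1]
    if crop:im=im[crop[1]:crop[3],crop[0]:crop[2]]
    cv2.imwrite("pics/"+name,cv2.resize(im,None,fx=s,fy=s,interpolation=cv2.INTER_CUBIC))
E
python3 - <<'E'
from h import *
np.set_printoptions(precision=3,suppress=True)
a=env.get_image("top");b=env.get_image("side")
cv2.imwrite("pics/a.png",np.vstack([a["img"],b["img"]])[...,::-1][:, :])
im=np.hstack([a["img"],b["img"]])[...,::-1];
save(a,"top.png",None,1.5);save(b,"side.png",None,1.5)
for p,n in((a,"top"),(b,"side")):
    print(n,ray(p,(256,192)))
    for k in["cabinet_drawer0_handle","rest","rest_foot","cup","cup_floor","dish","fitting","gauge","pliers","regulator"]:
        print(k,[(np.round(r["uv"]),round(r["conf"],2),dep(p,r["uv"]) if 0<=r["uv"][0]<512 and 0<=r["uv"][1]<384 else None) for r in env.spot_point(k,p)[:3]])
print(env.observe()["tool_rot"],env.grasp_offset)
E
```

```text
pics
top (array([ 0.271, -0.068,  1.512]), array([ 0.198,  0.019, -0.98 ]))
cabinet_drawer0_handle [(array([198., 179.]), 0.82, array([0.629, 0.168, 0.004]))]
rest [(array([286., 182.]), 0.87, array([ 0.601, -0.146,  0.042])), (array([387., 267.]), 0.59, array([ 0.302, -0.483,  0.01 ]))]
rest_foot [(array([279., 197.]), 0.85, array([ 0.551, -0.118,  0.037])), (array([384., 281.]), 0.71, array([ 0.256, -0.464,  0.029])), (array([325., 254.]), 0.66, array([ 0.349, -0.27 ,  0.04 ]))]
cup [(array([413., 217.]), 0.88, array([ 0.465, -0.566,  0.068])), (array([362., 189.]), 0.68, array([ 0.577, -0.415,  0.008])), (array([384., 210.]), 0.53, array([ 0.502, -0.487,  0.006]))]
cup_floor [(array([362., 189.]), 0.78, array([ 0.577, -0.414,  0.008])), (array([384., 209.]), 0.78, array([ 0.503, -0.488,  0.006])), (array([417., 219.]), 0.6, array([ 0.457, -0.573,  0.082]))]
dish [(array([328., 189.]), 0.97, array([ 0.581, -0.297,  0.006]))]
fitting [(array([293., 218.]), 0.5, array([ 0.476, -0.166,  0.022]))]
gauge [(array([228., 232.]), 0.6, array([0.433, 0.06 , 0.033]))]
pliers [(array([136., 22
[... 889 characters left out ...]
 -0.603,  0.072]))]
cup_floor [(array([334., 272.]), 0.91, array([ 0.551, -0.412,  0.04 ])), (array([336., 307.]), 0.76, array([ 0.476, -0.502,  0.051])), (array([355., 337.]), 0.75, array([ 0.446, -0.598,  0.075]))]
dish [(array([310., 247.]), 0.96, array([ 0.568, -0.288,  0.006])), (array([276., 213.]), 0.48, array([ 0.55 , -0.127,  0.035]))]
fitting [(array([261., 240.]), 0.62, array([ 0.457, -0.172,  0.007]))]
gauge [(array([215., 199.]), 0.52, array([0.416, 0.045, 0.036]))]
pliers [(array([181., 145.]), 0.66, array([0.462, 0.392, 0.01 ]))]
regulator [(array([209., 123.]), 0.71, array([0.63 , 0.448, 0.011]))]
[[-0.899  0.438 -0.   ]
 [ 0.438  0.899 -0.   ]
 [-0.    -0.    -1.   ]] 0.0187
```

View pics/top.png

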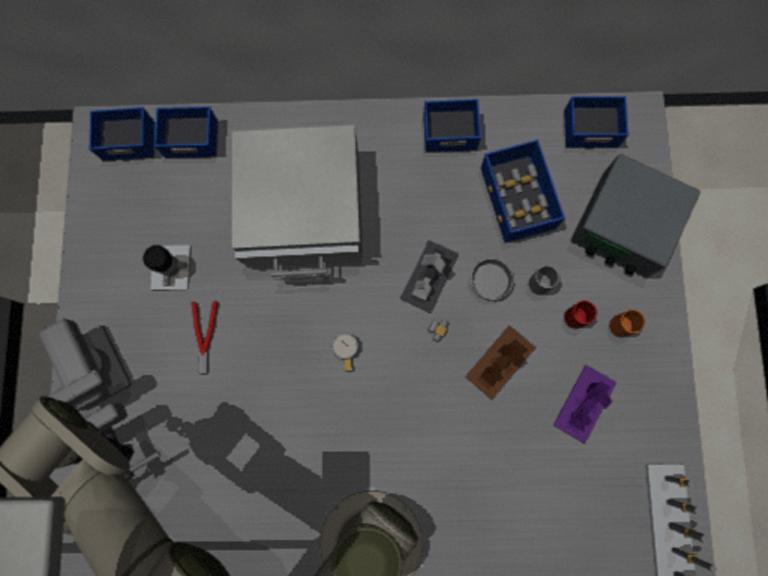

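View pics/side.png

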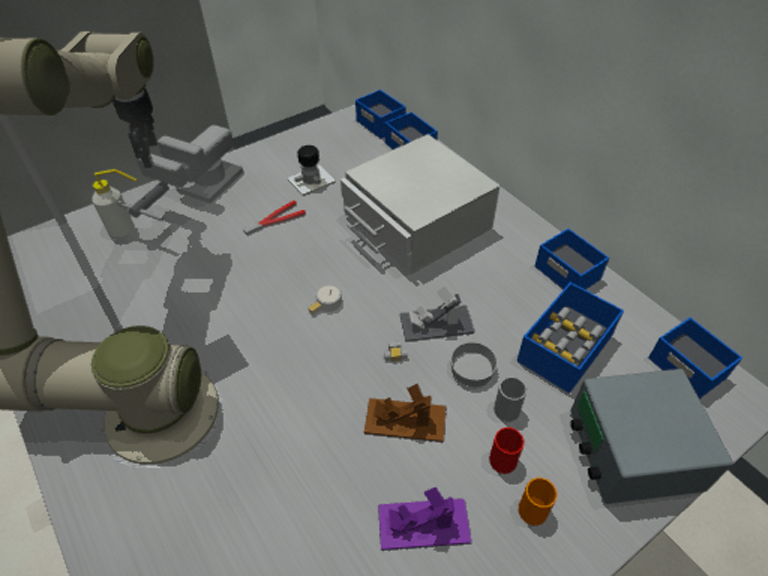

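The top view (shown at 1.5x) has the cabinet at (295,190) with its handle at (300,268). The grey rest is at (430,277), the dish at (492,281) and the steel cup at (545,280).

Candidates for the rest (shown px): grey (430,277), brown (501,362), purple (585,404). I choose grey. Candidates for the cup: steel (545,280), red (580,315), orange (627,323), and the dish (492,281). I choose steel. Candidates for the handle: the upper and lower bars near (300,262–275). I choose the upper one.

Run:
```python
from h import *
np.set_printoptions(precision=4,suppress=True)
a=env.get_image("top");b=env.get_image("side")
P=cloud(a)
def rect(m):
    q=P[m][:,:2];r=cv2.minAreaRect((q*1000).astype(np.float32));return len(q),r
X,Y,Z=P[...,0],P[...,1],P[...,2]
m=(abs(Z-.144)<.006)&(X>.6)&(X<1.05)&(Y>-.1)&(Y<.4); print("cab",rect(m),np.median(Z[m]))
from scipy import ndimage as nd
hsv=cv2.cvtColor(a["img"],cv2.COLOR_RGB2HSV)
# handle bar: points in front of cabinet z~.106
Ps=cloud(b)
for n,Q in(("top",P),("side",Ps)):
    m=(abs(Q[...,2]-.111)<.012)&(Q[...,0]>.5)&(Q[...,0]<.72)&(Q[...,1]>0)&(Q[...,1]<.3)
    l,k=nd.label(m,np.ones((3,3)))
    for i in range(1,k+1):
        q=Q[l==i]
        if len(q)>8: print(n,len(q),q.min(0),q.max(0),np.median(q,0))
# rest base: dark grey region z 4..12mm near rest
m=(Z>.004)&(Z<.11)&(abs(X-.6)<.13)&(abs(Y+.146)<.09)
l,k=nd.label(m);
for i in range(1,k+1):
    if (l==i).sum()>60: print("rest",rect(l==i),P[l==i].max(0))
# cup rim
for n,Q in(("top",P),("side",Ps)):
    m=(abs(Q[...,2]-.085)<.007)&(abs(Q[...,0]-.555)<.06)&(abs(Q[...,1]+.415)<.06)
    q=Q[m];print("cup",n,len(q),cv2.minEnclosingCircle((q[:,:2]*1000).astype(np.float32)),np.median(q[:,2]))
t=cv2.resize(a["img"][150:230,170:300],None,fx=5,fy=5,interpolation=2)[...,::-1]
s=cv2.resize(b["img"][180:290,260:360],None,fx=400/110,fy=400/110,interpolation=2)[...,::-1]
t=t[:,:430] if 0 else cv2.resize(t,(436,268)); t=np.vstack([t,np.zeros((132,436,3),np.uint8)])
cv2.imwrite("pics/c1.png",np.hstack([t,s[:400]]))
```

```text
cab (6065, ((778.6648559570312, 155.5995635986328), (294.8954772949219, 280.11187744140625), 1.744700312614441)) 0.14522760475656016
top 315 [0.5888 0.0118 0.0991] [0.657  0.2847 0.1227] [0.622  0.1463 0.1116]
side 10 [0.6454 0.2706 0.1012] [0.664  0.29   0.1226] [0.6537 0.2727 0.1157]
side 420 [0.5851 0.0101 0.0992] [0.72   0.2883 0.123 ] [0.6277 0.107  0.1102]
rest (936, ((604.1293334960938, -147.24778747558594), (88.34768676757812, 167.6909942626953), 64.48784637451172)) [ 0.6916 -0.0737  0.1053]
rest (76, ((487.2978515625, -160.21334838867188), (31.881689071655273, 52.034751892089844), 4.161431312561035)) [ 0.5041 -0.1352  0.0322]
cup top 68 ((549.2509765625, -428.0137939453125), 62.408573150634766) 0.08530382458313646
cup side 107 ((547.48291015625, -425.172607421875), 62.625450134277344) 0.08388710129460086
```

View pics/c1.png

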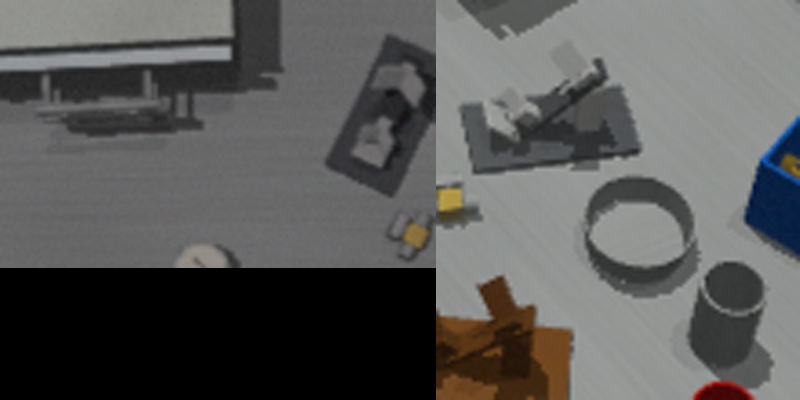

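The crop confirms the upper handle bar (about (105,108) in the left half), the grey aluminium V-saddle rest and the steel cup. Next I refine their poses.

Run:
```python
from h import *
from scipy.optimize import least_squares
np.set_printoptions(precision=4,suppress=True)
a=env.get_image("top");b=env.get_image("side")
for n,p in(("top",a),("side",b)):
    Q=cloud(p);X,Y,Z=Q[...,0],Q[...,1],Q[...,2]
    # bar
    m=(abs(Z-.109)<.008)&(X>.57)&(X<.612)&(Y>0.06)&(Y<.25)
    q=Q[m]
    if len(q)>10:
        c=np.polyfit(q[:,1],q[:,0],1);r=q[:,0]-np.polyval(c,q[:,1]);g=abs(r)<.006;c=np.polyfit(q[g,1],q[g,0],1)
        print(n,"bar",len(q),g.sum(),c,q[g].min(0),q[g].max(0),q[g].mean(0))
    # cabinet top edges
    m=(abs(Z-.145)<.004)&(X>.6)&(X<1.0)&(Y>-.05)&(Y<.35)
    q=Q[m];ys=np.linspace(.04,.27,24);f=[(y,np.percentile(q[abs(q[:,1]-y)<.006,0],1)) for y in ys if (abs(q[:,1]-y)<.006).sum()>5]
    f=np.array(f);print("front",np.polyfit(f[:,0],f[:,1],1), f[::6])
    # cup circle
    m=(Z>.079)&(Z<.09)&(abs(X-.56)<.05)&(abs(Y+.418)<.05);q=Q[m][:,:2]
    s=least_squares(lambda c:np.hypot(*(q-c).T)-.0255,[.565,-.415],loss="soft_l1",f_scale=.002);print("cup",len(q),s.x,np.median(abs(s.fun)))
    print("floor",[ (atz(p,r["uv"],.006),round(r["conf"],2)) for r in env.spot_point("cup_floor",p)])
    print("foot",[ (atz(p,r["uv"],.03),round(r["conf"],2)) for r in env.spot_point("rest_foot",p)])
    print("rest",[ (atz(p,r["uv"],.0),round(r["conf"],2)) for r in env.spot_point("rest",p)])
    m=(Z>.003)&(Z<.014)&(abs(X-.604)<.11)&(abs(Y+.147)<.075)
    m=cv2.morphologyEx(m.astype(np.uint8),cv2.MORPH_OPEN,np.ones((2,2)))>0
    q=Q[m][:,:2];print("plate",len(q),cv2.minAreaRect((q*1000).astype(np.float32)))
    print("handle",[(atz(p,r["uv"],.106),r["conf"]) for r in env.spot_point("cabinet_drawer0_handle",p)])
```

```text
top bar 137 117 [-0.0173  0.5977] [0.5896 0.086  0.1019] [0.6027 0.2143 0.1167] [0.5951 0.1496 0.1113]
front [-0.029   0.6558] [[0.04   0.6565]
 [0.1    0.6522]
 [0.16   0.6528]
 [0.22   0.6491]]
cup 55 [ 0.5784 -0.4073] 0.0009432985201526523
floor [(array([ 0.5708, -0.408 ,  0.006 ]), 0.81), (array([ 0.5022, -0.486 ,  0.006 ]), 0.55)]
foot [(array([ 0.5475, -0.1311,  0.03  ]), 0.94), (array([ 0.3563, -0.2675,  0.03  ]), 0.75), (array([ 0.2644, -0.4662,  0.03  ]), 0.64)]
rest [(array([ 0.2984, -0.4916,  0.    ]), 0.98), (array([ 0.4029, -0.3044,  0.    ]), 0.89), (array([ 0.6034, -0.1396,  0.    ]), 0.68)]
plate 576 ((602.9417724609375, -148.5637969970703), (192.45712280273438, 145.12841796875), 1.0368577241897583)
handle [(array([0.6053, 0.1507, 0.106 ]), 0.57)]
side bar 99 80 [-0.0255  0.5953] [0.587  0.0833 0.1036] [0.6001 0.213  0.1169] [0.5916 0.1448 0.1107]
front [-0.0257  0.6522] [[0.04   0.6523]
 [0.1    0.6501]
 [0.16   0.6472]
 [0.22   0.6446]]
cup 83 [ 0.5764 -0.4085] 0.0009068614520117667
floor [(array([ 0.4837, -0.4892,  0.006 ]), 0.85), (array([ 0.5706, -0.4096,  0.006 ]), 0.8), (array([ 0.4803, -0.5866,  0.006 ]), 0.57)]
foot [(array([ 0.5658, -0.1239,  0.03  ]), 0.86), (array([ 0.2572, -0.4623,  0.03  ]), 0.82), (array([ 0.361, -0.278,  0.03 ]), 0.7), (array([0.4241, 0.044 , 0.03  ]), 0.33), (array([0.6384, 0.2433, 0.03  ]), 0.3)]
rest [(array([ 0.5969, -0.1416,  0.    ]), 0.7), (array([ 0.3958, -0.3097,  0.    ]), 0.67), (array([ 0.2876, -0.496 ,  0.    ]), 0.62), (array([0.4306, 0.0659, 0.    ]), 0.57)]
plate 566 ((599.4273071289062, -149.82669067382812), (80.56013488769531, 158.77999877929688), 63.14175033569336)
handle [(array([0.5876, 0.1472, 0.106 ]), 0.89), (array([ 0.4239, -0.2214,  0.106 ]), 0.16)]
```

```bash
cat >> h.py <<'E'
from scipy.spatial.transform import Rotation as Ro
def go(p,R=None):
    """remaining shift (tool axes, mm) and turn (tool axes, rad) to TCP pose"""
    s=env.observe();R0=np.array(s["tool_rot"])
    print("shift mm",np.round(R0.T@(np.array(p)-s["position"])*1000,1),end=" ")
    if R is not None:print("turn",np.round(Ro.from_matrix(R0.T@R).as_rotvec(),4),end=" ")
    print("pos",np.round(s["position"],4),"q",np.round(s["q"],1),"w",round(s["grip_width"],4),"t",round(s["time_s"],2))
def rot(z,y):
    z=np.array(z,float);z/=np.linalg.norm(z);y=np.array(y,float);y-=z*(y@z);y/=np.linalg.norm(y);return np.c_[np.cross(y,z),y,z]
E
python3 -c "
from h import *
go([.594,.149,.19],rot([0,0,-1],[1,.0265,0]))"
```

```text
shift mm [-468.6 -155.7   41.3] turn [-0.      0.      1.0905] pos [0.2411 0.4943 0.2313] q [ 51.7  21.8  74.3  -0.   83.9 -12.3] w 0.0855 t 1.7
```

Emit:
servo_tool:
  deltas: "0.28 -39 -12.9 0 0 0 0;0.28 -39 -12.9 0 0 0 0;0.28 -39 -12.9 0 0 0 0;0.28 -39 -12.9 0 0 0 0;0.28 -39 -12.9 0 0 0 0;0.28 -39 -12.9 0 0 0 0;0.28 -39 -12.9 0 0 0 0;0.28 -39 -12.9 0 0 0 0"
  newtons: 60

```text
time_s: 2.37
position: [0.4774, 0.2631, 0.2315]
tool_rot: [[-0.899, 0.438, 0.0], [0.438, 0.899, 0.0], [-0.0, 0.0, -1.0]]
ft_force: [1.0, 1.4, 1.2]
grip_width: 0.024
gripper_force: 0.0
```

Emit:
servo_tool:
  deltas: "0.28 -39 -12.9 0 0 0 0;0.28 -39 -12.9 0 0 0 0;0.28 -39 -12.9 0 0 0 0;0.28 0 0 0 0 0 0.12;0.28 0 0 0 0 0 0.12;0.28 0 0 0 0 0 0.12;0.28 0 0 0 0 0 0.12;0.28 0 0 0 0 0 0.12"

```text
time_s: 3.03
position: [0.5645, 0.1786, 0.2312]
tool_rot: [[-0.489, 0.872, -0.0], [0.872, 0.489, 0.0], [0.0, -0.0, -1.0]]
ft_force: [-0.5, -0.5, 0.3]
grip_width: 0.0239
gripper_force: 0.0
```

Emit:
servo_tool:
  deltas: "0.28 0 0 0 0 0 0.12;0.28 0 0 0 0 0 0.12;0.28 0 0 0 0 0 0.12;0.28 0 0 0 0 0 0.12;0.28 0 0 0 0 0 0;0.28 0 0 0 0 0 0"

```text
time_s: 3.53
position: [0.5645, 0.1787, 0.2313]
tool_rot: [[-0.041, 0.999, -0.0], [0.999, 0.041, -0.0], [-0.0, -0.0, -1.0]]
ft_force: [0.4, 0.3, 0.2]
grip_width: 0.024
gripper_force: 0.0
```

```bash
python3 -c "
from h import *
go([.594,.149,.15],rot([0,0,-1],[1,.0265,0]))"
```

```text
shift mm [-30.9  28.3  81.3] turn [-0.      0.      0.0141] pos [0.5645 0.1787 0.2313] q [ 6.1 26.1 67.3 -0.  86.6  3.8] w 0.024 t 3.53
```

Emit:
servo_tool:
  deltas: "0.28 -31 28.5 0 0 0 0.014;0.28 0 0 41 0 0 0;0.28 0 0 40 0 0 0;0.28 0 0 30 0 0 0;0.28 0 0 20 0 0 0;0.28 0 0 13 0 0 0;0.28 0 0 0 0 0 0;0.28 0 0 0 0 0 0"

```text
time_s: 4.2
position: [0.5941, 0.1491, 0.0874]
tool_rot: [[-0.027, 1.0, 0.001], [1.0, 0.027, 0.0], [0.0, 0.001, -1.0]]
ft_force: [-0.8, 0.1, -0.6]
grip_width: 0.0242
gripper_force: 0.0
```

Emit:
servo_tool:
  deltas: "0 0 0 0 0 0 0;0 0 0 0 0 0 0;0 0 0 0 0 0 0;0 0 0 0 0 0 0"

```text
time_s: 4.53
position: [0.5939, 0.1491, 0.0876]
tool_rot: [[-0.024, 1.0, 0.001], [1.0, 0.024, -0.0], [-0.0, 0.001, -1.0]]
ft_force: [0.6, -0.6, 2.5]
grip_width: 0.0089
gripper_force: 58.5
```

Emit:
servo_tool:
  deltas: "0 0 -10 0 0 0 0;0 0 -18 0 0 0 0;0 0 -22 0 0 0 0;0 0 -22 0 0 0 0;0 0 -22 0 0 0 0;0 0 -22 0 0 0 0;0 0 -22 0 0 0 0;0 0 0 0 0 0 0"

```text
time_s: 5.2
position: [0.452, 0.1447, 0.0875]
tool_rot: [[-0.025, 1.0, -0.004], [1.0, 0.025, -0.003], [-0.003, -0.004, -1.0]]
ft_force: [-1.7, -9.2, -1.0]
grip_width: 0.0085
gripper_force: 58.9
```

Emit:
servo_tool:
  deltas: "0 0 -18 0 0 0 0;0 0 -14 0 0 0 0;0 0 -10 0 0 0 0;0 0 -8 0 0 0 0;0 0 0 0 0 0 0;0 0 0 0 0 0 0"

```text
time_s: 5.7
position: [0.4053, 0.1433, 0.0875]
tool_rot: [[-0.024, 1.0, -0.001], [1.0, 0.024, -0.003], [-0.003, -0.001, -1.0]]
ft_force: [0.3, -12.1, 3.2]
grip_width: 0.0088
gripper_force: 60.8
```

Emit:
servo_tool:
  deltas: "0.28 0 0 0 0 0 0;0.28 0 0 0 0 0 0;0.28 0 0 0 0 0 0;0.28 0 0 -30 0 0 0;0.28 0 0 -41 0 0 0;0.28 0 0 -41 0 0 0;0.28 0 0 -41 0 0 0;0.28 -30 0 0 0 0 0"

```text
time_s: 6.37
position: [0.4088, 0.1173, 0.2473]
tool_rot: [[-0.028, 1.0, 0.013], [1.0, 0.028, 0.002], [0.001, 0.013, -1.0]]
ft_force: [0.7, -0.9, 1.2]
grip_width: 0.0242
gripper_force: 0.0
```

Emit:
servo_tool:
  deltas: "0.6 -40 0 0 0 0 0;0.6 -40 0 0 0 0 0;0.6 -40 0 0 0 0 0;0.6 -40 0 0 0 0 0;0.6 -40 0 0 0 0 0;0.6 0 0 0 0 0 0"

```text
time_s: 6.87
position: [0.4115, -0.0907, 0.2402]
tool_rot: [[-0.017, 1.0, 0.0], [1.0, 0.017, -0.002], [-0.002, 0.0, -1.0]]
ft_force: [0.1, -0.1, 0.3]
grip_width: 0.0516
gripper_force: 0.0
```

Run:
```python
from h import *
np.set_printoptions(precision=4,suppress=True)
a=env.get_image("top");b=env.get_image("side")
for n,p in(("top",a),("side",b)):
    for k,z in(("driver",.094),("driver_tip",.094),("wrench",.082),("cabinet_drawer0_handle",.106)):
        print(n,k,[(np.round(r["uv"]),atz(p,r["uv"],z),round(r["conf"],2)) for r in env.spot_point(k,p)])
t=cv2.resize(a["img"][120:240,150:270],(400,400),interpolation=2)
s=cv2.resize(b["img"][90:210,170:290],(400,400),interpolation=2)
cv2.imwrite("pics/d1.png",np.hstack([t,s])[...,::-1])
```

```text
top driver [(array([210., 194.]), array([0.5554, 0.1163, 0.094 ]), 0.59)]
top driver_tip [(array([210., 215.]), array([0.4815, 0.1151, 0.094 ]), 0.86)]
top wrench [(array([177., 192.]), array([0.5655, 0.2296, 0.082 ]), 0.62)]
top cabinet_drawer0_handle [(array([199., 241.]), array([0.3972, 0.1497, 0.106 ]), 0.6), (array([325., 188.]), array([ 0.562 , -0.2701,  0.106 ]), 0.46)]
side driver [(array([224., 142.]), array([0.569 , 0.2205, 0.094 ]), 0.16)]
side driver_tip []
side wrench [(array([277., 215.]), array([ 0.5229, -0.1679,  0.082 ]), 0.6), (array([222., 142.]), array([0.5677, 0.2363, 0.082 ]), 0.37)]
side cabinet_drawer0_handle [(array([194., 168.]), array([0.4021, 0.1544, 0.106 ]), 0.78)]
```

View pics/d1.png

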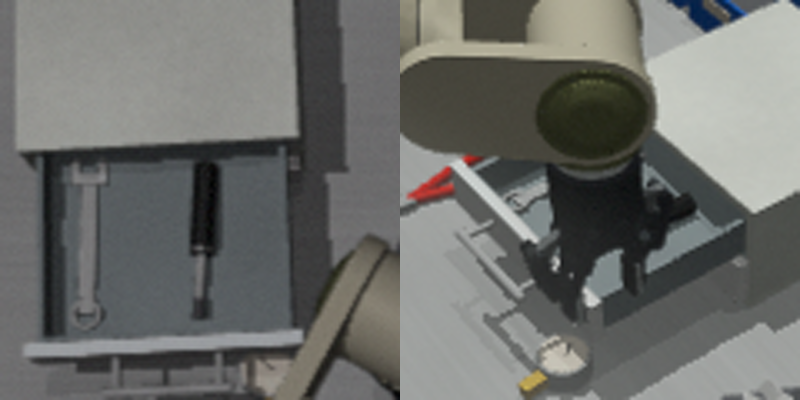

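In the left half, the open drawer has the driver from handle end (206,162) to tip (200,318). The wrench is at (88,245), to its left.

Run:
```python
from h import *
np.set_printoptions(precision=4,suppress=True)
a=env.get_image("top")
g=a["img"].max(2);m=np.zeros(g.shape,bool);m[166:200,200:222]=g[166:200,200:222]<45
l,k=__import__("scipy.ndimage").ndimage.label(m);s=[(l==i).sum() for i in range(1,k+1)];m=l==1+np.argmax(s)
v,u=np.nonzero(m);print(len(u),u.min(),u.max(),v.min(),v.max())
q=np.array([atz(a,(x,y),.104)[:2] for x,y in zip(u,v)]);c=np.polyfit(q[:,0],q[:,1],1);print(q.min(0),q.max(0),q.mean(0),c,np.degrees(np.arctan(c[0])))
print(cv2.minAreaRect((q*1000).astype(np.float32)))
t=atz(a,(210,215.4),.094);print("tip",t,"end",atz(a,(211.8,168.6),.1))
th=np.arctan(c[0]);d=np.array([np.cos(th),np.sin(th)])
C=cloud(a)[m];print("depthpts",np.nanmedian(C,0),np.nanpercentile(C,[5,95],0))
```

```text
224 207 218 166 197
[0.5419 0.0867] [0.6492 0.1238] [0.6001 0.1093] [-0.0287  0.1265] -1.6425275783356275
((597.031494140625, 110.48178100585938), (33.2957878112793, 108.2300033569336), 82.3079833984375)
tip [0.4815 0.1147 0.094 ] end [0.6409 0.1083 0.1   ]
depthpts [0.6009 0.1099 0.1039] [[0.5548 0.0991 0.0819]
 [0.6516 0.1214 0.1109]]
```

Emit:
servo_tool:
  deltas: "0.6 29 28 0 0 0 0;0.6 29 28 0 0 0 0;0.6 29 28 0 0 0 0;0.6 29 28 0 0 0 0;0.6 29 28 0 0 0 0;0.6 29 28 0 0 0 0;0.6 26 26 0 0 0 0;0.6 0 0 0 0 0 -0.117"

```text
time_s: 8.08
position: [0.603, 0.1239, 0.2387]
tool_rot: [[-0.142, 0.99, -0.0], [0.99, 0.142, 0.001], [0.001, -0.0, -1.0]]
ft_force: [-0.6, 0.4, -0.3]
grip_width: 0.0513
gripper_force: 0.0
```

Emit:
servo_tool:
  deltas: "0.6 0 0 0 0 0 -0.117;0.6 0 0 0 0 0 -0.117;0.6 0 0 0 0 0 -0.117;0.6 0 0 0 0 0 -0.117;0.6 0 0 0 0 0 -0.117;0.6 0 0 0 0 0 -0.117;0.6 0 0 0 0 0 -0.117;0.6 0 0 0 0 0 -0.117"

```text
time_s: 8.75
position: [0.6004, 0.1196, 0.2402]
tool_rot: [[-0.883, 0.469, -0.0], [0.469, 0.883, 0.0], [0.0, -0.0, -1.0]]
ft_force: [0.7, 0.3, -0.2]
grip_width: 0.0512
gripper_force: 0.0
```

Emit:
servo_tool:
  deltas: "0.6 0 0 0 0 0 -0.117;0.6 0 0 0 0 0 -0.117;0.6 0 0 0 0 0 -0.117;0.6 0 0 0 0 0 -0.117;0.6 0 0 0 0 0 0;0.6 0 0 0 0 0 0"

```text
time_s: 9.25
position: [0.6004, 0.1195, 0.2402]
tool_rot: [[-1.0, 0.03, -0.0], [0.03, 1.0, 0.0], [0.0, 0.0, -1.0]]
ft_force: [-0.4, 0.4, 0.2]
grip_width: 0.051
gripper_force: 0.0
```

```bash
python3 -c "
from h import *
go([.6054,.110,.085],rot([0,0,-1],[.0384,.9992,0]))"
```

```text
shift mm [ -5.3  -9.3 155.2] turn [ 0.     -0.0002  0.0085] pos [0.6004 0.1195 0.2402] q [  0.2  27.9  62.8   0.   89.3 -88.1] w 0.051 t 9.25
```

Emit:
servo_tool:
  deltas: "0.6 -5.3 -9.3 0 0 0 -0.008;0.6 0 0 40 0 0 0;0.6 0 0 40 0 0 0;0.6 0 0 36 0 0 0;0.6 0 0 22 0 0 0;0.6 0 0 12 0 0 0;0.6 0 0 5 0 0 0;0.6 0 0 0 0 0 0"

```text
time_s: 9.92
position: [0.6055, 0.1093, 0.0843]
tool_rot: [[-1.0, 0.02, -0.002], [0.02, 1.0, -0.0], [0.002, -0.0, -1.0]]
ft_force: [-1.3, 0.0, 0.1]
grip_width: 0.0515
gripper_force: 0.0
```

Emit:
servo_tool:
  deltas: "0 0 0 0 0 0 0;0 0 0 0 0 0 0;0 0 0 0 0 0 0;0 0 0 0 0 0 0;0 0 0 0 0 0 0"
  newtons: 60

```text
time_s: 10.33
position: [0.6064, 0.1098, 0.0869]
tool_rot: [[-1.0, 0.019, 0.003], [0.019, 1.0, -0.0], [-0.003, -0.0, -1.0]]
ft_force: [0.1, -0.4, 6.6]
grip_width: 0.0222
gripper_force: 59.1
```

Emit:
servo_tool:
  deltas: "0 0 0 -8 0 0 0;0 0 0 -20 0 0 0;0 0 0 -30 0 0 0;0 0 0 -35 0 0 0;0 0 0 -35 0 0 0;0 0 0 -30 0 0 0;0 0 0 -15 0 0 0;0 0 0 0 0 0 0"

```text
time_s: 11.0
position: [0.6063, 0.1099, 0.2628]
tool_rot: [[-1.0, 0.019, 0.008], [0.019, 1.0, -0.0], [-0.008, 0.0, -1.0]]
ft_force: [0.0, -0.3, -1.5]
grip_width: 0.0223
gripper_force: 58.5
```

Run:
```python
from h import *
np.set_printoptions(precision=4,suppress=True)
b=env.get_image("side");a=env.get_image("top")
s=env.observe();print(s["position"],s["grip_width"],s["gripper_force"],s["ft_force"])
z=s["position"][2]+.008
for n,p in(("top",a),("side",b)):
    for k in("driver","driver_tip"):print(n,k,[(np.round(r["uv"]),atz(p,r["uv"],z),round(r["conf"],2)) for r in env.spot_point(k,p)])
t=cv2.resize(a["img"][120:240,150:270],(400,400),interpolation=2)
s=cv2.resize(b["img"][70:190,170:290],(400,400),interpolation=2)
cv2.imwrite("pics/e1.png",np.hstack([t,s])[...,::-1])
```

```text
[0.6052 0.1098 0.2579] 0.022655999061820267 58.49017666774046 [-0.0443 -0.64   -1.7978]
top driver [(array([202., 180.]), array([0.5628, 0.1183, 0.2659]), 0.59)]
top driver_tip [(array([199., 236.]), array([0.3965, 0.1253, 0.2659]), 0.74)]
side driver [(array([238., 121.]), array([0.5645, 0.1057, 0.2659]), 0.59)]
side driver_tip [(array([213., 129.]), array([0.4765, 0.1194, 0.2659]), 0.64), (array([290., 217.]), array([ 0.4543, -0.3047,  0.2659]), 0.6)]
```

View pics/e1.png

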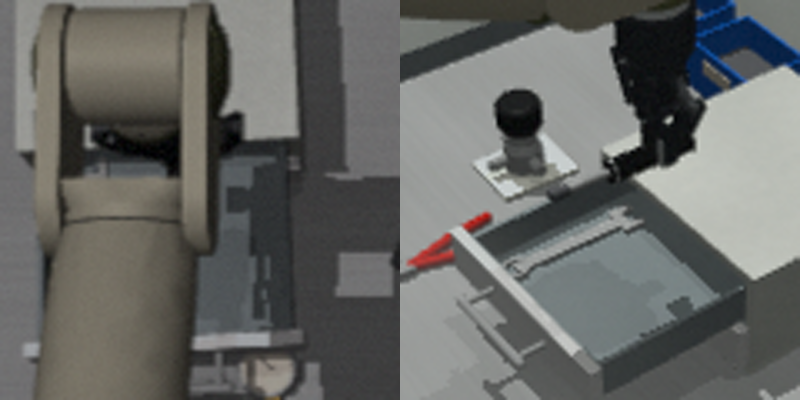

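The driver is held. In the right half its handle front is near (610,168) and its dark tip near (558,193). I check for droop with depth.

Run:
```python
from h import *
np.set_printoptions(precision=4,suppress=True)
b=env.get_image("side");Q=cloud(b);s=env.observe();R=np.array(s["tool_rot"]);p=np.array(s["position"])
m=np.zeros(Q.shape[:2],bool);m[105:140,205:270]=1
L=(Q-p)@R  # tool coords
m&=(abs(L[...,1])<.02)&(L[...,0]>-.02)&(L[...,0]<.16)&(abs(L[...,2]+.008)<.05)
q=L[m];print(len(q))
for x0 in np.arange(0,.14,.01):
    r=q[(q[:,0]>=x0)&(q[:,0]<x0+.01)]
    if len(r):print(round(x0*1000),len(r),np.median(r,0)*1000,r[:,2].min()*1000,r[:,2].max()*1000)
```

```text
266
0 29 [  6.3928  11.3974 -24.4863] -50.10596064377121 -2.2749457152206984
10 56 [ 13.0725  -6.1945 -20.7374] -54.01780536116813 -2.459982977057916
20 22 [ 25.4131  -8.2613 -15.8299] -21.616579864013968 0.7521529011647622
30 21 [ 34.2397  -6.8021 -14.5834] -22.850218606550257 -3.2314683531317203
40 21 [ 44.6546  -9.0062 -16.4745] -21.475334656071936 -0.6657833592775236
50 26 [ 57.1724  -5.8337 -14.8843] -22.115777297560793 0.11201600604422171
60 19 [ 62.7666  -2.3816 -11.586 ] -19.115859371141845 3.824495812318146
70 9 [ 75.012   -0.9877 -10.6216] -12.253212896492965 -3.7290740590664617
80 8 [ 83.8236  -1.6525 -10.0782] -13.659501680951085 -6.599409721639861
90 10 [ 94.9322  -1.0823 -10.9855] -16.231806095740758 -6.7050153417213645
100 8 [105.0013  -2.0129 -11.5829] -14.762867785755025 -9.33846285984428
110 11 [112.7867  -1.1896 -10.9787] -17.048671561386563 -3.672211396846419
120 15 [123.1968  -0.7099  -9.4763] -16.46473559087565 -4.396890056102066
```

```bash
cat >> h.py <<'E'
U=np.array([.8921,-.4518,0]);K=np.array([0,0,1.])
def restR(e=45):
    e=np.radians(e);x=-(np.cos(e)*U+np.sin(e)*K);z=np.sin(e)*U-np.cos(e)*K
    return np.c_[x,np.cross(z,x),z]
F=np.array([.557,-.1275,.03]);TIP=np.array([.125,0,-.0085])
E
python3 - <<'E'
from h import *
np.set_printoptions(precision=4,suppress=True)
V=np.cross(K,U);N=(K-U)/2**.5;A=(K+U)/2**.5
for n in("top","side"):
    Q=cloud(env.get_image(n));q=Q[(Q[...,2]>.02)&(Q[...,2]<.115)&(np.hypot(Q[...,0]-.6,Q[...,1]+.148)<.1)]-F
    L=np.c_[q@A,q@V,q@N]*1000
    for lo,hi in((-8,6),(8,20),(20,32),(70,80),(80,90),(90,102)):
        r=L[(L[:,0]>lo)&(L[:,0]<hi)&(L[:,2]>-20)]
        if len(r):print(n,lo,hi,len(r),"y",np.percentile(r[:,1],[3,50,97]),"z",np.percentile(r[:,2],[3,50,97]))
    hi=q[q[:,2]>.055];print("topmost",(q[q[:,2].argmax()]+F))
R=restR();print(R)
T=F+.003*A-R@TIP;print("seat",T)
go(T+.08*N,R)
E
```

```text
top -8 6 51 y [-11.3472   4.1424  19.3247] z [-12.9173   4.0395  18.4205]
top 8 20 21 y [-14.0711   3.9904  19.6131] z [-6.4522  2.947   9.786 ]
top 20 32 39 y [-12.4461   3.3055  18.4286] z [-19.4114  -2.2097   9.7905]
top 70 80 21 y [-16.9294   8.9366  27.1478] z [-14.7975  -4.0906   5.0111]
top 80 90 40 y [-20.7771   3.72    25.3393] z [-15.4835  -2.8357   9.1714]
top 90 102 47 y [-20.0315   3.0914  26.5249] z [-19.6309  -3.7981   5.2936]
topmost [ 0.6276 -0.1358  0.1101]
side -8 6 55 y [-17.4285  -0.1756  19.1632] z [-11.8768   2.9906  16.5216]
side 8 20 24 y [-12.8055   7.1959  19.2861] z [-16.7449   0.4667   9.8817]
side 20 32 36 y [-13.6042   2.29    16.3187] z [-18.9622  -2.0063   8.1083]
side 70 80 23 y [-21.8409  12.05    25.6593] z [-17.7064  -5.4379   7.3931]
side 80 90 32 y [-21.1813  12.259   24.3644] z [-18.1152  -3.6556   5.7876]
side 90 102 44 y [-20.9063   7.8321  24.6747] z [-18.0114  -4.4993   8.9383]
topmost [ 0.6222 -0.1385  0.1076]
[[-0.6308  0.4518  0.6308]
 [ 0.3195  0.8921 -0.3195]
 [-0.7071  0.     -0.7071]]
seat [ 0.6431 -0.1711  0.1145]
shift mm [   7.8 -255.6   86.5] turn [ 0.1764 -0.7732  0.4266] pos [0.6054 0.1098 0.2575] q [ -0.7  27.7  60.2   0.   92.1 -89.7] w 0.0219 t 11.45
```

Emit:
servo_tool:
  deltas: "0 0 -20 0 0 0 0;0 0 -33 0 0 0 0;0 0 -37 0 0 0 0;0 0 -37 0 0 0 0;0 0 -37 0 0 0 0;0 0 -37 0 0 0 0;0 0 -33 0 0 0 0;0 0 -20 0 0 0 0"

```text
time_s: 12.12
position: [0.6003, -0.1475, 0.2578]
tool_rot: [[-1.0, 0.021, -0.001], [0.021, 1.0, -0.0], [0.001, -0.0, -1.0]]
ft_force: [0.6, -0.1, -1.5]
grip_width: 0.0226
gripper_force: 58.5
```

Emit:
servo_tool:
  deltas: "0 0 0 0 0 0 0.1125;0 0 0 0 0 0 0.1125;0 0 0 0 0 0 0.1125;0 0 0 0 0 0 0.1125;0 0 0 0 0 -0.112 0;0 0 0 0 0 -0.112 0;0 0 0 0 0 -0.112 0;0 0 0 0 0 -0.112 0"

```text
time_s: 12.78
position: [0.6006, -0.1441, 0.2588]
tool_rot: [[-0.802, 0.452, 0.391], [0.406, 0.892, -0.198], [-0.439, 0.0, -0.899]]
ft_force: [1.0, 0.4, -1.2]
grip_width: 0.0226
gripper_force: 58.6
```

Emit:
servo_tool:
  deltas: "0 0 0 0 0 -0.112 0;0 0 0 0 0 -0.112 0;0 0 0 0 0 -0.112 0;0 0 0 0 0 0 0;0 0 0 0 0 0 0"

```text
time_s: 13.2
position: [0.6, -0.1438, 0.2576]
tool_rot: [[-0.635, 0.452, 0.627], [0.321, 0.892, -0.318], [-0.702, -0.0, -0.712]]
ft_force: [0.6, 0.0, -0.6]
grip_width: 0.0227
gripper_force: 58.6
```

```bash
sed -i 's/F=np.array(.*\]);T/F=np.array([.558,-.1253,.03]);T/' h.py
python3 - <<'E'
from h import *
np.set_printoptions(precision=4,suppress=True)
V=np.cross(K,U);N=(K-U)/2**.5;A=(K+U)/2**.5;R=restR()
T=F+.004*A-R@TIP;print("seat",T);go(T+.06*N,R);go(T,R)
s=env.observe();R0=np.array(s["tool_rot"]);p=np.array(s["position"])
print("tip rel foot (A,V,N)",(p+R0@TIP-F)@np.c_[A,V,N]*1000)
b=env.get_image("side");L=(cloud(b)-p)@R0;m=(abs(L[...,1])<.015)&(L[...,0]>.07)&(L[...,0]<.15)&(abs(L[...,2]+.01)<.025)
q=L[m]*1000
for x in range(70,150,10):
    r=q[(q[:,0]>=x)&(q[:,0]<x+10)];print(x,len(r),np.median(r,0) if len(r) else "")
print([(r["uv"],dep(b,r["uv"]),r["conf"],(dep(b,r["uv"])-p)@R0*1000) for r in env.spot_point("driver_tip",b)])
E
```

```text
seat [ 0.6447 -0.1692  0.1152]
shift mm [63.8 -2.5 77.4] turn [-0.0003 -0.0066  0.0002] pos [ 0.6    -0.1438  0.2576] q [-23.4  13.8  95.   -5.4  26.7 -82.7] w 0.0227 t 13.2
shift mm [ 63.4  -2.4 137.4] turn [-0.0003 -0.0066  0.0002] pos [ 0.6    -0.1438  0.2576] q [-23.4  13.8  95.   -5.4  26.7 -82.7] w 0.0227 t 13.2
tip rel foot (A,V,N) [ 68.3973   2.4664 137.797 ]
70 11 [ 74.8056  -1.1705 -11.6369]
80 9 [ 82.9466  -2.3179 -11.3484]
90 11 [ 94.305   -1.2504 -10.1595]
100 12 [106.0934  -1.3918 -12.5429]
110 11 [115.2577  -0.5108 -12.8723]
120 7 [120.7326  -3.2801 -13.8463]
130 0 
140 0 
[([263.2, 186.7], array([0.6038, 0.0194, 0.0006]), 0.68, array([230.5141, 147.3453, 133.4224])), ([263.9, 237.8], array([ 0.4637, -0.1773,  0.0171]), 0.46, array([244.6855, -91.4165,  96.3842]))]
```

Emit:
servo_tool:
  deltas: "0 30 -2.4 20 0 -0.006 0;0 30 0 27 0 0 0;0 0 0 30 0 0 0;0 0 0 25 0 0 0;0 0 0 15 0 0 0;0 0 0 8 0 0 0;0 0 0 0 0 0 0;0 0 0 0 0 0 0"

```text
time_s: 13.97
position: [0.6446, -0.1672, 0.1341]
tool_rot: [[-0.635, 0.454, 0.625], [0.322, 0.891, -0.32], [-0.703, -0.002, -0.711]]
ft_force: [1.0, -0.5, -0.6]
grip_width: 0.0226
gripper_force: 58.6
```

Emit:
servo_tool:
  deltas: "0 0 0 4 0 0 0;0 0 0 4 0 0 0;0 0 0 2 0 0 0;0 0 0 0 0 0 0"

```text
time_s: 14.3
position: [0.6514, -0.1701, 0.1281]
tool_rot: [[-0.636, 0.454, 0.624], [0.322, 0.891, -0.32], [-0.701, -0.003, -0.713]]
ft_force: [-0.6, 0.2, -1.5]
grip_width: 0.022
gripper_force: 58.6
```

Emit:
servo_tool:
  deltas: "0 5 0 0 0 0 0;0 5 0 0 0 0 0;0 2 0 2 0 0 0;0 0 0 2 0 0 0;0 0 0 0 0 0 0;0 0 0 0 0 0 0"

```text
time_s: 14.8
position: [0.6488, -0.1669, 0.1219]
tool_rot: [[-0.643, 0.456, 0.615], [0.325, 0.89, -0.32], [-0.693, -0.005, -0.721]]
ft_force: [-6.7, 0.6, 3.8]
grip_width: 0.0221
gripper_force: 59.3
```

Run:
```python
from h import *
np.set_printoptions(precision=4,suppress=True)
V=np.cross(K,U);N=(K-U)/2**.5;A=(K+U)/2**.5;R=restR()
s=env.observe();R0=np.array(s["tool_rot"]);p=np.array(s["position"])
print("tip rel foot (A,V,N)",(p+R0@TIP-F)@np.c_[A,V,N]*1000,s["ft_force"])
go(F-R@TIP,R)
```

```text
tip rel foot (A,V,N) [10.7375  3.9075  5.2921] [-6.6788  0.6388  3.8229]
shift mm [10.5 -3.9  3.1] turn [-0.0071 -0.0192  0.0003] pos [ 0.6488 -0.1669  0.1219] q [-23.5  29.3  97.2 -16.   10.1 -71.8] w 0.0221 t 14.8
```

Emit:
servo_tool:
  deltas: "0.5 0 0 0 0 0 0;0.5 0 0 0 0 0 0;0.5 0 0 0 0 0 0;0.5 0 0 0 0 0 0;0.5 0 0 -10 0 0 0;0.5 0 0 -20 0 0 0;0.5 0 0 -20 0 0 0;0.5 0 0 -20 0 0 0"

```text
time_s: 15.47
position: [0.6054, -0.1442, 0.1731]
tool_rot: [[-0.642, 0.456, 0.616], [0.325, 0.89, -0.319], [-0.694, -0.005, -0.72]]
ft_force: [0.8, 0.6, 0.4]
grip_width: 0.0428
gripper_force: 0.0
```

Emit:
servo_tool:
  deltas: "0.5 0 0 -30 0 0 0;0.5 0 0 -30 0 0 0;0.5 0 0 0 0 0.11 0;0.5 0 0 0 0 0.11 0;0.5 0 0 0 0 0.11 0;0.5 0 0 0 0 0 0"

```text
time_s: 15.97
position: [0.5708, -0.1264, 0.218]
tool_rot: [[-0.807, 0.456, 0.376], [0.412, 0.89, -0.197], [-0.424, -0.004, -0.906]]
ft_force: [-0.2, -0.2, 0.1]
grip_width: 0.0424
gripper_force: 0.0
```

Run:
```python
from h import *
np.set_printoptions(precision=4,suppress=True)
V=np.cross(K,U);N=(K-U)/2**.5;A=(K+U)/2**.5;B=np.c_[A,V,N]
a=env.get_image("top");b=env.get_image("side")
for n,p in(("top",a),("side",b)):
    q=cloud(p);L=(q-F)@B*1000
    hsv=p["img"].max(2)
    for lo,hi in((28,45),(45,60),(100,115),(115,130),(130,145),(145,158),(158,180)):
        m=(L[...,0]>lo)&(L[...,0]<hi)&(abs(L[...,1])<25)&(L[...,2]>-12)&(L[...,2]<30);r=L[m]
        if len(r):print(n,lo,hi,len(r),"med",np.median(r,0),"max",r.max(0))
    for k in("driver","driver_tip"):print(n,k,[(np.round(r["uv"]),dep(p,r["uv"]),round(r["conf"],2)) for r in env.spot_point(k,p)])
s=env.observe();print(s["position"],np.round(s["q"],1),s["gripper_force"])
t=cv2.resize(a["img"][140:220,250:330],(400,400),interpolation=2)
s=cv2.resize(b["img"][150:250,240:340],(400,400),interpolation=2)
cv2.imwrite("pics/f1.png",np.hstack([t,s])[...,::-1])
```

```text
top 100 115 34 med [107.5268  -0.957    9.6255] max [114.6086  19.6153  14.4303]
top 115 130 28 med [123.2043   0.6553   9.8843] max [129.6517  12.2892  15.5733]
top 130 145 28 med [138.1205  -1.6521  10.4609] max [144.7729  11.5115  16.5426]
top 145 158 26 med [152.8163   0.6469   9.6011] max [157.6005  11.8354  17.0832]
top 158 180 26 med [161.3822  -0.2225   2.5616] max [165.3791  11.3236  15.8701]
top driver [(array([290., 178.]), array([ 0.6011, -0.1545,  0.0965]), 0.7)]
top driver_tip []
side 28 45 17 med [35.9983 -3.4577  5.297 ] max [44.9209  4.9287  7.8022]
side 45 60 10 med [53.1012 -1.9595  6.1222] max [57.8576  2.6227  7.6409]
side 100 115 33 med [108.2054  -7.3716   8.2261] max [114.5797   6.7861  17.7143]
side 115 130 31 med [122.9919  -8.8269  10.4501] max [129.8524   7.3588  15.0258]
side 130 145 32 med [137.0265  -7.2498   9.9784] max [143.4627   4.5546  14.2831]
side 145 158 29 med [150.591   -9.8065   8.5166] max [157.3572   9.8919  16.06  ]
side 158 180 19 med [160.1072  -3.7774   5.0872] max [161.3723   9.5097  14.4945]
side driver [(array([295., 201.]), array([ 0.6029, -0.1601,  0.0886]), 0.77)]
side driver_tip [(array([276., 215.]), array([ 0.5442, -0.1347,  0.0317]), 0.77)]
[ 0.5686 -0.1251  0.2149] [-23.2  16.7  89.4  -2.5  48.9 -84.9] 0.0
```

View pics/f1.png

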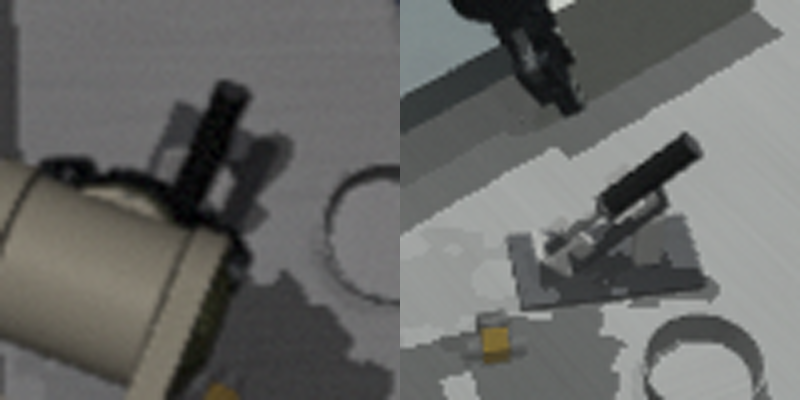

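The driver lies in the grey rest, with its shaft in the lower saddle near (570,250) in the right half and its handle end at (690,145). By depth, the handle end is about 160 mm up the slope, so the tip is on the stop. J5 was at its limit at the 45° tilt, so before regripping I fit the planar kinematics and choose the grip angle from that.

```bash
cat > kin.py <<'E'
from h import *
from scipy.optimize import least_squares
S=[(21.807,74.336,83.858,.2411,.4943,.2313),(26.1,67.3,86.6,.5645,.1787,.2313),(27.9,62.8,89.3,.6004,.1195,.2402),(27.7,60.2,92.1,.6054,.1098,.2575),(13.8,95,26.7,.6,-.1438,.2576),(29.3,97.2,10.1,.6488,-.1669,.1219),(16.7,89.4,48.9,.5686,-.1251,.2149)]
def fk(x,q2,q3,q5):
    a2,a3,b3,L,r0,h=x;q=np.radians([q2,q2+q3,q2+q3+q5])
    return np.array([r0+a2*np.sin(q[0])+a3*np.sin(q[1])+b3*np.cos(q[1])+L*np.sin(q[2]),h+a2*np.cos(q[0])+a3*np.cos(q[1])-b3*np.sin(q[1])+L*np.cos(q[2])])
def rr(s):return np.array([np.sqrt(s[3]**2+s[4]**2-.0137),s[5]])
f=least_squares(lambda x:np.r_[np.concatenate([fk(x,*s[:3])-rr(s) for s in S])*1000,(x[4]-0)*100,(x[2])*20],[.4,.4,0,.25,0,.2]);X=f.x
def ik(p,tilt):
    t=rr((0,0,0,*p));g=least_squares(lambda q:fk(X,q[0],q[1],180-tilt-q[0]-q[1])-t,[25,90]);return np.round([*g.x,180-tilt-g.x.sum()],1),np.abs(g.fun).max()
E
python3 - <<'E'
from kin import *
print(np.round(X,3),np.round(f.fun[:14],1))
A=(K+U)/2**.5
for th in(30,35,40,45):
    e=np.radians(th-45);z=np.sin(e)*U-np.cos(e)*K
    g=F+.132*A+z*.019
    ec=np.radians(th);d=np.array([.575,-.408,0]);d/=np.hypot(*d[:2]);zc=np.sin(ec)*d-np.cos(ec)*K
    c=np.array([.575,-.408,.006+.132])+zc*.019
    print(th,"rest",ik(g,th-45),ik(g+[0,0,.1],th-45),"cup",ik(c,th),ik(c+[0,0,.11],th))
E
```

```text
[0.537 0.346 0.103 0.255 0.005 0.127] [-0.   0.2 -0.1 -0.1 -0.1 -0.5 -0.1  0.1 -0.   0.1 -0.1 -0.4  0.3  0.7]
30 rest (array([45.3, 53.3, 96.4]), np.float64(7.196021556410415e-12)) (array([ 41.5,  44.4, 109.1]), np.float64(6.163858312646653e-11)) cup (array([33.5, 80. , 36.5]), np.float64(2.121082948169928e-09)) (array([27.2, 71.2, 51.6]), np.float64(6.439220101572829e-08))
35 rest (array([43.1, 57.3, 89.6]), np.float64(5.915130965039594e-07)) (array([ 39.1,  48.5, 102.4]), np.float64(1.4141354753860469e-11)) cup (array([32.9, 83.6, 28.5]), np.float64(1.1717322945248299e-09)) (array([26.1, 75.1, 43.8]), np.float64(1.4663951497517758e-08))
40 rest (array([41. , 61.4, 82.7]), np.float64(1.977567417876802e-07)) (array([36.7, 52.7, 95.6]), np.float64(3.3153479961356425e-12)) cup (array([32.6, 87. , 20.4]), np.float64(6.301192345681272e-10)) (array([25.2, 78.9, 35.9]), np.float64(2.1735152566648708e-09))
45 rest (array([39. , 65.4, 75.7]), np.float64(7.200137440432908e-08)) (array([34.5, 56.8, 88.7]), np.float64(1.0108940778907893e-06)) cup (array([32.6, 90.3, 12.1]), np.float64(2.81159207027315e-10)) (array([24.6, 82.5, 27.9]), np.float64(1.5563095256965198e-10))
```

Run:
```python
from h import *
A=(K+U)/2**.5;R=restR(-10);T=F+.132*A+.019*R[:,2];print(T,R.round(3))
go(T-.1*R[:,2],R);go(T,R)
```

```text
[ 0.6383236  -0.16597952  0.10462675] [[-0.879  0.452 -0.155]
 [ 0.445  0.892  0.078]
 [ 0.174  0.    -0.985]]
shift mm [-83.9  -4.5  52.3] turn [-0.0054  0.6122 -0.0038] pos [ 0.5686 -0.1251  0.2149] q [-23.2  16.7  89.4  -2.5  48.9 -84.9] w 0.0427 t 16.27
shift mm [-26.4  -4.1 134.1] turn [-0.0054  0.6122 -0.0038] pos [ 0.5686 -0.1251  0.2149] q [-23.2  16.7  89.4  -2.5  48.9 -84.9] w 0.0427 t 16.27
```

Emit:
servo_tool:
  deltas: "0.5 0 0 0 0 0.122 0;0.5 0 0 0 0 0.122 0;0.5 0 0 0 0 0.122 0;0.5 0 0 0 0 0.122 0;0.5 0 0 0 0 0.122 0;0.5 0 0 0 0 0 0;0.5 0 0 0 0 0 0"

```text
time_s: 16.85
position: [0.5697, -0.1258, 0.214]
tool_rot: [[-0.877, 0.456, -0.153], [0.45, 0.89, 0.073], [0.17, -0.005, -0.985]]
ft_force: [-0.7, 0.3, 1.0]
grip_width: 0.0427
gripper_force: 0.0
```

Run:
```python
from h import *
A=(K+U)/2**.5;R=restR(-10);T=F+.132*A+.019*R[:,2]
go(T-.1*R[:,2],R);go(T,R)
```

```text
shift mm [-97.2  -4.3  -5.7] turn [-0.004   0.0038 -0.0056] pos [ 0.5697 -0.1258  0.214 ] q [-24.2  30.4  63.4   0.2  96.  -87. ] w 0.0427 t 16.85
shift mm [-96.8  -3.9  94.3] turn [-0.004   0.0038 -0.0056] pos [ 0.5697 -0.1258  0.214 ] q [-24.2  30.4  63.4   0.2  96.  -87. ] w 0.0427 t 16.85
```

Emit:
servo_tool:
  deltas: "0.5 -30 -4 -5 0 0 0;0.5 -34 0 0 0 0 0;0.5 -33 0 0 0 0 0;0.5 0 0 30 0 0 0;0.5 0 0 30 0 0 0;0.5 0 0 20 0 0 0;0.5 0 0 0 0 0 0;0.5 0 0 0 0 0 0"

```text
time_s: 17.52
position: [0.6404, -0.1666, 0.1256]
tool_rot: [[-0.877, 0.456, -0.154], [0.45, 0.89, 0.073], [0.17, -0.005, -0.985]]
ft_force: [-0.1, 1.1, 0.7]
grip_width: 0.0427
gripper_force: 0.0
```

Run:
```python
from h import *
A=(K+U)/2**.5;R=restR(-10);T=F+.132*A+.019*R[:,2]
go(T,R)
```

```text
shift mm [-1.4 -0.3 21. ] turn [-0.004   0.0035 -0.005 ] pos [ 0.6404 -0.1666  0.1256] q [-24.9  42.2  55.4   0.1  92.2 -87.7] w 0.0427 t 17.52
```

Emit:
servo_tool:
  deltas: "0.5 -1.4 0 12 0 0 0;0.5 0 0 9 0 0 0;0.5 0 0 0 0 0 0;0.5 0 0 0 0 0 0;0 0 0 0 0 0 0;0 0 0 0 0 0 0;0 0 0 0 0 0 0;0 0 0 0 0 0 0"
  newtons: 60

```text
time_s: 18.18
position: [0.6394, -0.1662, 0.1052]
tool_rot: [[-0.877, 0.456, -0.153], [0.45, 0.89, 0.074], [0.169, -0.004, -0.986]]
ft_force: [2.3, 0.5, 6.1]
grip_width: 0.0233
gripper_force: 58.9
```

Run:
```python
from h import *
A=(K+U)/2**.5;s=env.observe();R=np.array(s["tool_rot"]);p=np.array(s["position"])
print("grip",s["grip_width"],s["gripper_force"],s["ft_force"],p)
print("tip in tool mm",R.T@(F-p)*1000,"axis in tool",R.T@A)
```

```text
grip 0.023305970838235587 58.94171847961843 [2.31538893 0.47381268 6.1343722 ] [ 0.63943366 -0.16620424  0.10523034]
tip in tool mm [77.06130427 -0.41727723 89.58561621] axis in tool [-5.77046712e-01  3.94021229e-04 -8.16700534e-01]
```

Emit:
servo_tool:
  deltas: "0 0 0 -8 0 0 0;0 0 0 -15 0 0 0;0 0 0 -22 0 0 0;0 0 0 -25 0 0 0;0 0 0 -25 0 0 0;0 0 0 -25 0 0 0;0 0 0 -20 0 0 0;0 0 0 0 0 0 0"

```text
time_s: 18.85
position: [0.6616, -0.1774, 0.2465]
tool_rot: [[-0.877, 0.456, -0.148], [0.451, 0.89, 0.071], [0.164, -0.005, -0.986]]
ft_force: [0.8, -0.3, -1.4]
grip_width: 0.023
gripper_force: 58.9
```

Emit:
servo_tool:
  deltas: "0 0 0 0 0 -0.098 0;0 0 0 0 0 -0.098 0;0 0 0 0 0 -0.098 0;0 0 0 0 0 -0.098 0;0 0 0 0 0 -0.098 0;0 0 0 0 0 -0.098 0;0 0 0 0 0 -0.098 0;0 0 0 0 0 -0.098 0"

```text
time_s: 19.52
position: [0.6596, -0.1762, 0.2415]
tool_rot: [[-0.728, 0.456, 0.512], [0.37, 0.89, -0.267], [-0.577, -0.005, -0.817]]
ft_force: [1.2, -0.9, -1.4]
grip_width: 0.0232
gripper_force: 58.8
```

Run:
```python
from h import *
np.set_printoptions(precision=4,suppress=True)
s=env.observe();R=np.array(s["tool_rot"]);p=np.array(s["position"]);print(p,np.round(s["q"],1),s["gripper_force"],s["grip_width"])
ax=np.array([-.577,0,-.8167]);tp=np.array([.0771,-.0004,.0896])
print("exp tip",p+R@tp,"axis",R@ax)
for n in("side","top"):
    b=env.get_image(n);Q=cloud(b);D=Q-(p+R@tp);m=(np.hypot(D[...,0],D[...,1])<.035)&(D[...,2]>-.03)&(D[...,2]<.17);q=D[m]*1000
    for z in range(-30,170,12):
        r=q[(q[:,2]>=z)&(q[:,2]<z+12)]
        if len(r):print(n,z,len(r),np.median(r,0)[:2])
    # cup circle refit
    X,Y,Z=Q[...,0],Q[...,1],Q[...,2]
    m=(Z>.079)&(Z<.09)&(abs(X-.575)<.045)&(abs(Y+.408)<.045);q=Q[m][:,:2]
    from scipy.optimize import least_squares
    s=least_squares(lambda c:np.hypot(*(q-c).T)-.0255,[.572,-.408],loss="soft_l1",f_scale=.002);print("cup",len(q),s.x,np.median(abs(s.fun)),"box",np.percentile(q,[2,98],0))
    m=(Z>.01)&(Z<.09)&(np.hypot(X-.575,Y+.408)<.045);print("outside pts box",np.percentile(Q[m],[2,98],0)[:,:2])
    print("cup pt",[(atz(b,r["uv"],0),r["conf"]) for r in env.spot_point("cup",b)])
```

```text
[ 0.6596 -0.1762  0.2415] [-24.1  22.4  79.8  -2.9  42.6 -85.6] 58.79754825029522 0.02321365945864526
exp tip [ 0.6491 -0.172   0.1239] axis [0.0023 0.0044 1.    ]
side -30 5 [-22.3379  20.3613]
side -6 5 [-5.9033 -0.9273]
side 6 11 [-5.5767 -1.1118]
side 18 10 [-5.3821 -2.3548]
side 30 10 [-3.1201 -1.2494]
side 42 7 [-4.589  -1.2877]
side 54 3 [-6.9642 -3.5247]
side 66 25 [-11.0664  -4.9899]
side 78 20 [-8.7837 -7.7866]
side 90 25 [-10.446   -6.5655]
side 102 15 [-10.7736  -6.068 ]
side 114 12 [-11.1287 -12.9895]
side 126 23 [ -7.272  -20.1791]
side 138 19 [ -5.1932 -16.1464]
side 150 33 [ 0.3468 -5.9279]
side 162 25 [-1.1411 -2.2078]
cup 86 [ 0.5763 -0.4085] 0.0009839055300329379 box [[ 0.55   -0.4339]
 [ 0.6024 -0.3826]]
outside pts box [[ 0.55   -0.4345]
 [ 0.6021 -0.3835]]
cup pt [(array([ 0.5808, -0.4031,  0.    ]), 0.94), (array([ 0.4964, -0.4906,  0.    ]), 0.75), (array([ 0.4728, -0.5926,  0.    ]), 0.6)]
top 114 1 [ -8.3736 -22.4193]
top 126 11 [  6.7333 -16.7002]
top 138 8 [ 1.8668 -0.2093]
top 150 48 [-0.5317  0.5296]
top 162 26 [-3.417  -6.1475]
cup 54 [ 0.5782 -0.4073] 0.0009026264688786253 box [[ 0.5518 -0.4331]
 [ 0.6027 -0.3819]]
outside pts box [[ 0.5519 -0.4326]
 [ 0.603  -0.3815]]
cup pt [(array([ 0.4726, -0.5973,  0.    ]), 0.82), (array([ 0.4935, -0.4855,  0.    ]), 0.74)]
```

Emit:
servo_tool:
  deltas: "0 0 0 0 0.05 0 0.071;0 0 0 0 0.05 0 0.071;0 0 0 0 0.05 0 0.071;0 0 0 0 0 0 0;0 0 0 0 0 0 0"

```text
time_s: 20.13
position: [0.6614, -0.1766, 0.2419]
tool_rot: [[-0.612, 0.668, 0.424], [0.544, 0.744, -0.387], [-0.574, -0.006, -0.819]]
ft_force: [0.5, -0.5, -0.6]
grip_width: 0.0231
gripper_force: 59.0
```

```bash
cat > cup.py <<'E'
from h import *
np.set_printoptions(precision=4,suppress=True)
ax=np.array([-.577,0,-.8167]);tp=np.array([.0771,-.0004,.0896])
s=env.observe();R=np.array(s["tool_rot"]);p=np.array(s["position"]);tip=p+R@tp
print("tip",tip,"axis",R@ax,"ft",s["ft_force"],"grip",s["gripper_force"],"q",np.round(s["q"],1),s["time_s"])
print("shift level",R.T@(np.array([.577,-.408,tip[2]])-tip)*1000,"down 10mm in tool",R.T@[0,0,-10.])
E
python3 cup.py
```

```text
tip [ 0.6519 -0.1696  0.1243] axis [0.0067 0.002  0.9999] ft [ 0.458  -0.5002 -0.6452] grip 58.98668219335377 q [-20.1  24.2  76.7 -17.2  47.4 -60.2] 20.1333
shift level [ -83.9034 -227.4959   60.4749] down 10mm in tool [5.7405 0.0594 8.188 ]
```

Emit:
servo_tool:
  deltas: "0 -7 -19 5 0 0 0;0 -11 -30 8 0 0 0;0 -12 -33 9 0 0 0;0 -12 -33 9 0 0 0;0 -12 -33 9 0 0 0;0 -12 -33 9 0 0 0;0 -11 -28 7 0 0 0;0 -7 -18 5 0 0 0"

```text
time_s: 20.8
position: [0.584, -0.4185, 0.2418]
tool_rot: [[-0.61, 0.67, 0.424], [0.545, 0.743, -0.389], [-0.576, -0.006, -0.818]]
ft_force: [0.0, -0.2, -1.3]
grip_width: 0.023
gripper_force: 59.1
```

Emit:
servo_tool:
  deltas: "0 0 0 0 0 0 0;0 0 0 0 0 0 0"

```text
time_s: 20.97
position: [0.5848, -0.4163, 0.2414]
tool_rot: [[-0.609, 0.67, 0.424], [0.546, 0.742, -0.388], [-0.575, -0.005, -0.818]]
ft_force: [0.1, 0.3, -1.6]
grip_width: 0.0233
gripper_force: 59.1
```

```bash
python3 cup.py
python3 - <<'E'
from cup import *
from scipy.optimize import least_squares
a=env.get_image("top");b=env.get_image("side")
for n,p_ in(("side",b),("top",a)):
    Q=cloud(p_);X,Y,Z=Q[...,0],Q[...,1],Q[...,2]
    m=(Z>.079)&(Z<.09)&(abs(X-.577)<.04)&(abs(Y+.408)<.04);q=Q[m][:,:2]
    if len(q)>10:
        f=least_squares(lambda c:np.hypot(*(q-c).T)-.0255,[.572,-.408],loss="soft_l1",f_scale=.002);print(n,"cup",len(q),f.x)
    D=Q-tip;m=(np.hypot(D[...,0],D[...,1])<.02)&(D[...,2]>-.01)&(D[...,2]<.1);q=D[m]*1000
    for z in range(-10,100,22):
        r=q[(q[:,2]>=z)&(q[:,2]<z+22)]
        if len(r):print(n,z,len(r),np.median(r,0))
t=cv2.resize(a["img"][140:240,310:410],(400,400),interpolation=2)
s=cv2.resize(b["img"][190:310,270:390],(400,400),interpolation=2)
cv2.imwrite("pics/g1.png",np.hstack([t,s])[...,::-1])
E
```

```text
tip [ 0.5755 -0.4093  0.1238] axis [0.0056 0.0021 0.9999] ft [ 0.069   0.344  -1.6167] grip 59.10183188505471 q [-45.5  25.5  74.5   2.4  44.9 -94.7] 20.9667
shift level [-0.2212  1.9416  0.1429] down 10mm in tool [5.7477 0.0527 8.183 ]
tip [ 0.5755 -0.4093  0.1238] axis [0.0056 0.0021 0.9999] ft [ 0.069   0.344  -1.6167] grip 59.10183188505471 q [-45.5  25.5  74.5   2.4  44.9 -94.7] 20.9667
shift level [-0.2212  1.9416  0.1429] down 10mm in tool [5.7477 0.0527 8.183 ]
side cup 70 [ 0.5764 -0.4085]
side -10 11 [-5.7731 -0.8782  6.4368]
side 12 22 [-4.565   0.7864 20.4028]
side 34 18 [-3.9844 -0.3763 42.4601]
side 56 26 [-10.4189  -3.8433  72.9122]
side 78 48 [-9.1093 -4.7488 89.5334]
```

View pics/g1.png

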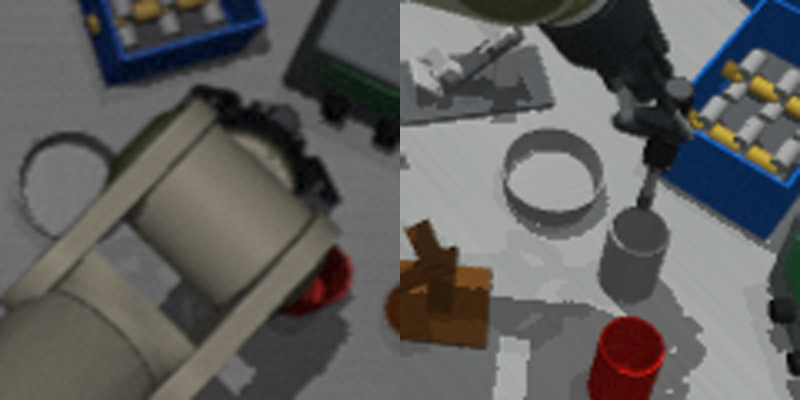

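The right half shows the driver upright with its tip at (640,205), just over the steel cup's mouth at (640,232). I lower it now.

Emit:
servo_tool:
  deltas: "0 6 1.5 8 0 0 0;0 11.5 0 16.4 0 0 0;0 11.5 0 16.4 0 0 0;0 11.5 0 16.4 0 0 0;0 8.6 0 12.3 0 0 0;0 5.7 0 8.2 0 0 0;0 0 0 0 0 0 0;0 0 0 0 0 0 0"

```text
time_s: 21.73
position: [0.5865, -0.4133, 0.1464]
tool_rot: [[-0.61, 0.669, 0.424], [0.545, 0.743, -0.388], [-0.575, -0.005, -0.818]]
ft_force: [0.5, -0.6, -0.5]
grip_width: 0.0232
gripper_force: 59.1
```

```bash
python3 cup.py
```

```text
tip [ 0.5772 -0.4063  0.0288] axis [0.0053 0.0021 0.9999] ft [ 0.5095 -0.5678 -0.4726] grip 59.103657701052725 q [-45.2  31.1  82.2   3.   31.7 -95.3] 21.7333
shift level [-0.7698 -1.3891  0.5496] down 10mm in tool [5.7492 0.0513 8.1819]
```

Tip is about 23 mm above the floor, so I go on gently.

Emit:
servo_tool:
  deltas: "0 3.5 -1 5 0 0 0;0 3.5 0 5 0 0 0;0 2.3 0 3.3 0 0 0;0 1.2 0 1.6 0 0 0;0 0 0 0 0 0 0;0 0 0 0 0 0 0"

```text
time_s: 22.23
position: [0.5854, -0.4147, 0.1283]
tool_rot: [[-0.609, 0.67, 0.424], [0.546, 0.742, -0.388], [-0.575, -0.005, -0.818]]
ft_force: [-0.2, -0.3, -0.3]
grip_width: 0.0232
gripper_force: 59.1
```

Emit:
servo_tool:
  deltas: "0 0.6 0 0.8 0 0 0;0 0.6 0 0.8 0 0 0;0 0 0 0 0 0 0;0 0 0 0 0 0 0"

```text
time_s: 22.57
position: [0.5853, -0.4146, 0.1263]
tool_rot: [[-0.609, 0.67, 0.424], [0.546, 0.743, -0.388], [-0.575, -0.005, -0.818]]
ft_force: [0.0, 0.3, -0.6]
grip_width: 0.0228
gripper_force: 59.1
```

```bash
python3 cup.py
```

```text
tip [ 0.5761 -0.4076  0.0086] axis [0.0051 0.0023 0.9999] ft [ 0.0176  0.3194 -0.6061] grip 59.111546566709876 q [-45.3  32.5  83.5   3.4  29.  -95.8] 22.5667
shift level [-0.7583  0.3565  0.5309] down 10mm in tool [5.7514 0.0513 8.1804]
```

Emit:
servo_tool:
  deltas: "0 0.6 0 0.8 0 0 0;0 0.6 0 0.8 0 0 0;0 0.6 0 0.8 0 0 0;0 0 0 0 0 0 0;0 0 0 0 0 0 0"

```text
time_s: 22.98
position: [0.5853, -0.4147, 0.1235]
tool_rot: [[-0.609, 0.67, 0.425], [0.546, 0.742, -0.389], [-0.576, -0.005, -0.818]]
ft_force: [0.2, -0.0, 1.2]
grip_width: 0.0233
gripper_force: 59.5
```

Emit:
servo_tool:
  deltas: "0.5 0 0 0 0 0 0;0.8 0 0 0 0 0 0;0.8 0 0 0 0 0 0;0.8 0 0 0 0 0 0;0.8 0 0 0 0 0 0;0.8 0 0 -10 0 0 0;0.8 0 0 -20 0 0 0;0.8 0 0 -30 0 0 0"

```text
time_s: 23.65
position: [0.559, -0.3908, 0.1712]
tool_rot: [[-0.611, 0.67, 0.422], [0.547, 0.742, -0.386], [-0.572, -0.005, -0.82]]
ft_force: [-0.0, 1.0, 0.1]
grip_width: 0.0684
gripper_force: 0.0
```

Emit:
servo_tool:
  deltas: "0.8 0 0 -35 0 0 0;0.8 0 0 -35 0 0 0;0.8 0 0 -35 0 0 0;0.8 0 0 -20 0 0 0;0.8 0 0 0 0 0 0;0.8 0 0 0 0 0 0;0.8 0 0 0 0 0 0;0.8 0 0 0 0 0 0"

```text
time_s: 24.32
position: [0.5067, -0.3428, 0.273]
tool_rot: [[-0.61, 0.67, 0.423], [0.547, 0.742, -0.387], [-0.573, -0.005, -0.819]]
ft_force: [0.1, -0.7, -0.2]
grip_width: 0.0684
gripper_force: 0.0
```

Run:
```python
from h import *
np.set_printoptions(precision=4,suppress=True)
a=env.get_image("top");b=env.get_image("side");s=env.observe();print(s["position"],s["gripper_force"],s["ft_force"],s["time_s"])
Q=cloud(b);m=(np.hypot(Q[...,0]-.577,Q[...,1]+.408)<.06)&(Q[...,2]>.09)&(Q[...,2]<.2);q=Q[m]
for z in np.arange(.09,.2,.015):
    r=q[(q[:,2]>=z)&(q[:,2]<z+.015)]
    if len(r):print(round(z,3),len(r),np.median(r,0))
print("top z",q[:,2].max(),"wrench",[(atz(a,r["uv"],.082),r["conf"]) for r in env.spot_point("wrench",a)])
t=cv2.resize(a["img"][140:240,310:410],(400,400),interpolation=2)
s=cv2.resize(b["img"][190:310,270:390],(400,400),interpolation=2)
cv2.imwrite("pics/h1.png",np.hstack([t,s])[...,::-1])
```

```text
[ 0.5068 -0.3429  0.2731] 0.0 [-0.4535 -0.0219 -0.3574] 24.4167
0.09 27 [ 0.5651 -0.4108  0.0966]
0.105 27 [ 0.5655 -0.4132  0.1123]
0.12 26 [ 0.5654 -0.4124  0.1263]
0.135 31 [ 0.5652 -0.4117  0.1416]
0.15 36 [ 0.5672 -0.4117  0.1594]
0.165 48 [ 0.5745 -0.4064  0.1672]
top z 0.169673387205045 wrench [(array([0.5589, 0.2298, 0.082 ]), 0.78), (array([0.4309, 0.0475, 0.082 ]), 0.44)]
```

View pics/h1.png

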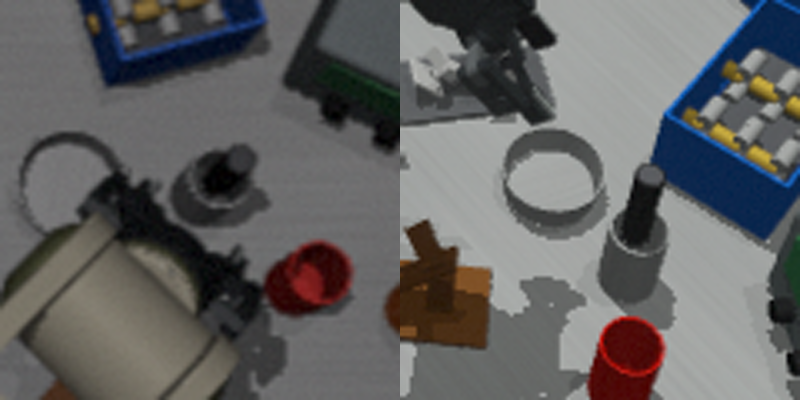

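The driver stands upright in the steel cup, with its handle end at (650,175) in the right half and its top at z = 0.167 as expected. The cup is upright and the gripper is clear. I hand the job in.

```bash
python3 -c "
from rig import env
print(env.close_job())"
```

```text
the job is handed in; nothing more can be done
None
```

The job is handed in at about 24 s of the 64 s: the nut driver was laid in the grey rest, regripped, and now stands handle up in the upright steel cup. The wrench is still in the open drawer; no verdict came back.

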